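# Index and lock the culture dish carousel

### The job

Take the steel lock pin from its rest, stand it in the collared hole of the dish carousel and let go of it. Then push one of the carousel's spokes gently clockwise (seen from above) to bring the hole to the broad index mark, feeling for the place somewhere within its width where the pin drops fully home and locks the carousel; stop pushing as soon as it locks, without ramming, and move clear. Leave the bottles, the funnel and the dish stack alone.

Things in the scene. Friction and masses are not known exactly. Their poses are not given: they have to be found in the camera images.
- pin_head (a point): Centre of the head of the loose steel lock pin (70 g), standing upright in its rest. Head: upright cylinder 26 mm across, 22 mm high (11 mm above and below this point), to be grasped from above. Below it a round shank 14 mm across, 36 mm long, with a 4 mm taper to 10 mm at the foot, which lies 47 mm under this point. z is up along the pin
- rest: Grey plastic rest block fixed on the bench, 60 x 60 x 30 mm, origin at the centre of its underside; a 16 mm hole in its middle, 20 mm deep, holds the pin. The head's underside starts 16 mm above the block
- hub (a point): Centre of the top of the black hub (40 mm across), on the carousel's vertical turning axis, 47 mm above the bench. Four white culture dishes 57 mm across, fixed on the carousel, reach 48 mm above the bench, centred 77 mm from the axis in line with the spokes
- hole (a point): Centre of the mouth of the carousel's lock hole, 90 mm from the axis, half-way between spokes 1 and 4, in a raised square steel collar (32 x 32 mm) whose top is 45 mm above the bench. The hole is vertical, 16 mm wide (1 mm to spare all round the shank), and goes through the disc. A pin stood in it rides on a hidden lock plate with its foot 22 mm above the bench (head centre 24 mm above this point)
- mark (a point): Index mark: a broad dark band on a steel tab (50 mm wide, 8 mm high) sticking out under the carousel to 155 mm from the axis; this point is the middle of its top, 140 mm from the axis, 8 mm above the bench. The band is only a rough guide: the hidden bore lies 90 mm from the axis, anywhere up to 0.17 rad to either side of the mark's direction, and must be felt. The hole starts 0.5 to 1.1 rad anticlockwise of the mark
- spoke1 (a point): Point on spoke 1, 150 mm from the axis, 45 degrees anticlockwise (from above) of the lock hole, 29 mm above the bench. The spokes are round level steel bars 10 mm across that stick out radially from the disc's rim (120 mm) to 175 mm from the axis; below them it is free down to the bench but for the index tab and, within 120 mm of the axis, the stand
- spoke2 (a point): The like point on spoke 2, 135 degrees anticlockwise of the hole
- spoke3 (a point): The like point on spoke 3, 225 degrees anticlockwise of the hole
- spoke4 (a point): The like point on spoke 4, 315 degrees anticlockwise of the hole
- carousel: The turning part: aluminium disc 240 mm across, flat top 35 mm above the bench, with spokes and dishes; origin on its axis at bench height, x towards the lock hole, z up. It turns on a grey stand against a steady drag of about 0.45 N m (about 3 N at a spoke) and stays where it is left. A push of more than 20 N on it is ramming
- pin: The lock pin; origin at its foot, z up along it. Over the lock plate's single bore it falls 13 mm by its own weight, if the carousel is turning slowly (under 40 mm/s at the hole), until its head lies flat on the collar (head centre 11 mm above point hole). The carousel is then locked but for about 3 mm of play and pushing on raises the force steeply
- bottle_a: Amber bottle with a dark red cap, 60 mm across, 120 mm high, a bystander; origin under it
- bottle_b: Second amber bottle alike, a bystander
- funnel: Steel filter funnel, 84 mm across its foot, 85 mm high, a bystander; origin under it
- dishes: Stack of white dishes, 57 mm across, 39 mm high, a bystander; origin under it
Mind the look-alikes: they are no part of the job. What is meant by the pin is not blue or purple, and is the smaller of those in its own colour.

How it is judged:
By the outcome, as a careful person would: the job done as asked, in the order asked, and still so for the second after the job is handed in, with the robot touching nothing.
It also fails if it takes over 54 s, if anything falls off the work surface, if the arm or the gripper's body presses on something with over 40 N, if the wrist force passes 120 N, or if a joint passes its speed limit or range.

### The arm

A 6-joint arm with a two-finger parallel gripper is mounted at the origin on the work surface. World frame = base frame: x ahead of the robot, y to its left, z up, the work surface at z = 0. Lengths are in m, angles in rad, forces in N, time in s.
With the tool pointing down it reaches from about 0.275 to 0.85 m from the base axis. Payload 19 kg.
Tool frame: the origin (TCP) lies on the centre line of the jaws, within the pads' length; the fingertips stand 22 mm ahead of it and the grasp point (between the pads) lies 3 mm ahead of it; z points along the fingers, x is the direction in which the jaws open and shut, and the axes are right-handed (so a half turn about z gives the same grasp; the last joint's range is limited). The gripper opens to 85 mm and grips with 20 to 120 N. Pads are 22 mm wide; open, the fingers measure 114 mm over their backs; the gripper's body (76 mm by 85 mm) begins 54 mm behind the grasp point. The pads swing forward as they close: fully open they stand 13 mm farther back than shut.
Start: joints at [-1.399, 0.15, 1.437, -0, 1.554, -0.134], TCP at [0.173, -0.548, 0.253] pointing down, gripper open.
Joint ranges: [-2.8, 2.8], [-0.68, 2.1], [0.12, 2.68], [-1.39, 4.53], [0.16, 2.79], [-2.81, 2.81]. Speed limits (rad/s): [1.89, 1.89, 2.22, 3.01, 3.01, 3.01].

### API

Orientations are given as a rotation vector (axis times angle).
In Python, from station import bot, readout, imaging, ticket gives the robot as it stands. Calls block until the motion is done:
- bot.move_ptp(position, orientation): joint-space move of the TCP to a pose.
- bot.move_l(position, feed=0.15, orientation=None, until_force=None): straight line of the TCP; orientation=None keeps the orientation; feed is the mean speed in m/s. With until_force (N) it stops when the force on the tool has changed by that much, and returns True; else False.
- bot.move_joints(angles): joint-space move.
- bot.gripper_open() and bot.grab(f_grip=None): open the fingers fully, or close them until they stop; f_grip is the grip in N (None keeps the last).
- bot.sleep(seconds).
- bot.ik(position, orientation): joint angles nearest the present ones, or None.
- readout.get_state(): the state.
- imaging.camera(name): name is "scene" or "top" or "wrist"; returns the picture (384x512x3 uint8, red, green, blue); there is no depth.
- imaging.camera_params(name): a dict with "mtx" (3x3 intrinsics, pixels), "rvec" (rotation vector, rad) and "tvec" (3), from world to camera coordinates, as OpenCV has them. Camera axes: x right, y down, z forward; pixel columns grow to the right and rows downward; lengths in m; the calibration is good to about 2 mm. The wrist camera is an equidistant fisheye: a pixel r from the principal point sees the ray r / f radians off the axis. A picture is of the moment at which its call begins: read the wrist's pose just before it. camera_params takes no time and is no camera call; for the wrist camera it gives the pose at the moment of the call.
A pose or a line that the arm cannot do raises bot.Unreachable and nothing moves.
- ticket.hand_in(): hands the job in, once; it reports no verdict.
The state is a dict: "clock": time; "joints": joint angles; "joint_velocities": joint speeds; "joint_efforts": joint torques, N m; "tcp_pos": TCP position; "ee_rot": TCP orientation; "force": force on the tool from outside, world axes, zero at the start; "ft_torque": the same for the moment, N m; "finger_gap": finger opening in m.
Only numpy, scipy, OpenCV 4.12 (cv2) and the standard library are available. Lean on these libraries where they do the work, as an engineer would, in place of code of your own. Each camera call takes 0.05 s, during which the arm holds its last target.

## Working session

There is one attempt and no reset: what is moved stays moved. The work goes in short steps, each a Python script; the robot and the scene stay as the last script left them, time stands still between calls to the robot, and variables do not carry over. Pictures are saved under pics/ and viewed, and the job is handed in when it is done.

```bash
mkdir -p pics; ls; cat > h.py <<'E'
import numpy as np, cv2
from station import bot, readout, imaging, ticket
def params(n):
    p=imaging.camera_params(n); R=cv2.Rodrigues(np.array(p["rvec"],float))[0]
    return np.array(p["mtx"],float),R,np.array(p["tvec"],float).ravel()
def ray(n,u,v,P=None):
    K,R,t=P or params(n)
    x=(u-K[0,2])/K[0,0]; y=(v-K[1,2])/K[1,1]
    if n=="wrist":
        r=np.hypot(x,y); d=np.array([x/r*np.sin(r),y/r*np.sin(r),np.cos(r)]) if r>1e-9 else np.array([0,0,1.])
    else: d=np.array([x,y,1.])
    return -R.T@t, R.T@d
def onz(n,u,v,z,P=None):
    c,d=ray(n,u,v,P); return c+d*(z-c[2])/d[2]
def proj(n,X,P=None):
    K,R,t=P or params(n); q=R@np.array(X)+t
    if n=="wrist":
        r=np.hypot(q[0],q[1]); th=np.arctan2(r,q[2]); s=th/max(r,1e-12); return np.array([K[0,0]*q[0]*s+K[0,2],K[1,1]*q[1]*s+K[1,2]])
    return np.array([K[0,0]*q[0]/q[2]+K[0,2],K[1,1]*q[1]/q[2]+K[1,2]])
def save(im,f): cv2.imwrite("pics/"+f,cv2.cvtColor(im,cv2.COLOR_RGB2BGR))
E
python3 - <<'E'
from h import *
for n in ["scene","top","wrist"]:
    im=imaging.camera(n); np.save("pics/"+n+"0.npy",im); save(im,n+"0.png")
    K,R,t=params(n); print(n,K.tolist(),(-R.T@t).round(3),R.round(2).tolist())
s=readout.get_state(); print(s)
E
```

```text
pics
scene [[387.19807914869205, 0.0, 253.23952487728414], [0.0, 387.19807914869205, 192.7222171883254], [0.0, 0.0, 1.0]] [ 0.841 -0.513  0.786] [[0.88, 0.48, 0.0], [0.4, -0.72, -0.57], [-0.27, 0.5, -0.82]]
top [[402.76978172152224, 0.0, 257.11321062924117], [0.0, 402.76978172152224, 190.10470683134443], [0.0, 0.0, 1.0]] [ 0.44  -0.051  0.898] [[-0.02, -1.0, 0.0], [-0.98, 0.02, -0.19], [0.19, -0.01, -0.98]]
wrist [[297.3186396354542, 0.0, 256.47747723235915], [0.0, 297.3186396354542, 189.027222040298], [0.0, 0.0, 1.0]] [ 0.239 -0.527  0.374] [[0.3, -0.95, -0.0], [-0.92, -0.29, 0.27], [-0.26, -0.08, -0.96]]
{'clock': 0.15, 'joints': array([-1.39902169e+00,  1.50843717e-01,  1.43783178e+00,  3.13179539e-05,
        1.55381207e+00, -1.33981344e-01]), 'joint_velocities': array([-0.00154376, -0.00155435, -0.00189512,  0.00083832,  0.00119426,
        0.0010546 ]), 'joint_efforts': array([ 6.40042945e-04, -7.13380766e+01, -5.71043694e+01, -2.46625304e-04,
        7.20531534e-03, -4.10913159e-06]), 'tcp_pos': array([ 0.1730557 , -0.54817063,  0.25285569]), 'ee_rot': array([-2.53330129e+00,  1.85686471e+00,  9.78287754e-04]), 'force': array([0.39374052, 0.53088706, 0.29499364]), 'ft_torque': array([ 0.02020494, -0.00565903,  0.00347163]), 'finger_gap': 0.08513207873994547}
```

View pics/scene0.png

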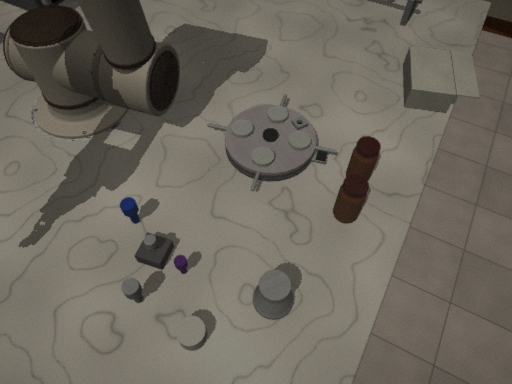

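View pics/top0.png

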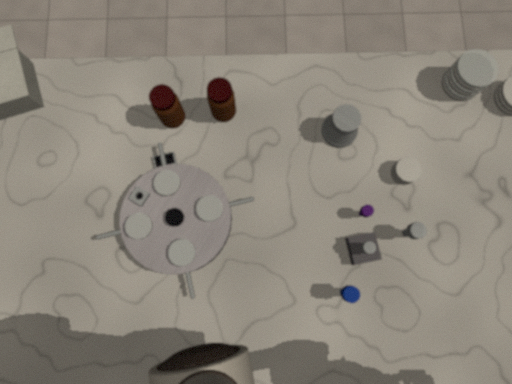

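View pics/wrist0.png

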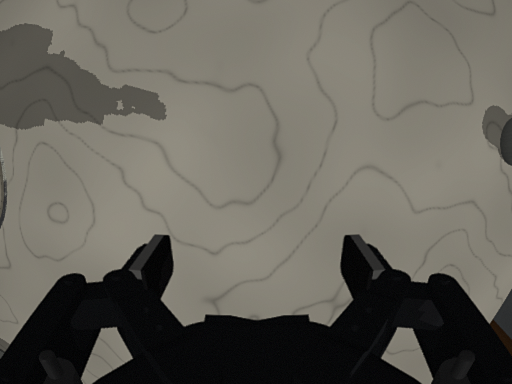

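```bash
python3 - <<'E'
from h import *
t=np.load("pics/top0.npy"); s=np.load("pics/scene0.npy")
a=cv2.resize(t[140:310,85:260],None,fx=4,fy=4,interpolation=cv2.INTER_CUBIC)[:600]
save(np.clip(a*1.3,0,255).astype(np.uint8),"crop_car.png")
a=cv2.resize(t[190:310,330:440],None,fx=4,fy=4,interpolation=cv2.INTER_CUBIC)
b=cv2.resize(s[190:310,110:200],None,fx=4,fy=4,interpolation=cv2.INTER_CUBIC)
save(np.clip(np.hstack([a,b])*1.3,0,255).astype(np.uint8)[:,:800],"crop_pin.png")
E
```

```text
(no output)
```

View pics/crop_car.png

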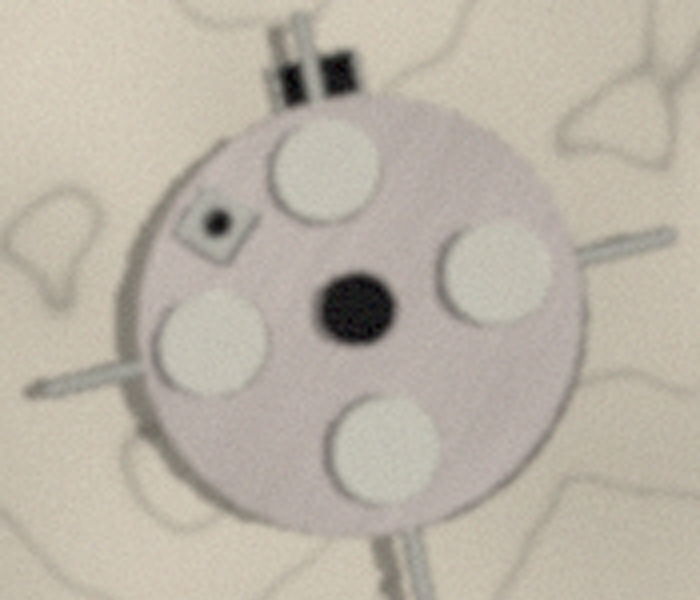

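View pics/crop_pin.png

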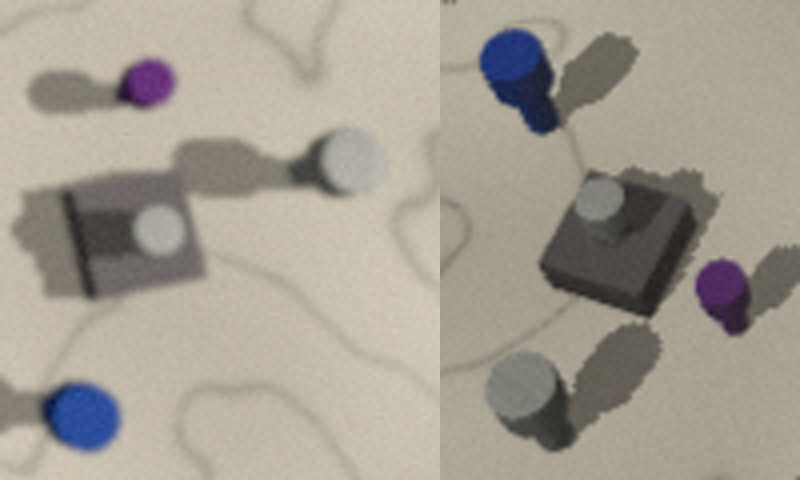

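```bash
python3 - <<'E'
from h import *
t=np.load("pics/top0.npy"); s=np.load("pics/scene0.npy")
def blobs(im,mask,roi,mn=5,mx=5000):
    u0,v0,u1,v1=roi; m=np.zeros(mask.shape,np.uint8); m[v0:v1,u0:u1]=mask[v0:v1,u0:u1]
    n,l,st,c=cv2.connectedComponentsWithStats(m)
    return [(st[i,4],c[i].round(2)) for i in range(1,n) if mn<=st[i,4]<=mx]
for n,im,hub,hole,pin,mark in (("top",t,(155,200,195,235),(132,188,148,204),(360,238,382,260),(148,145,180,170)),("scene",s,(258,124,284,146),(290,115,308,132),(138,226,164,252),(310,140,335,166))):
    g=im.astype(int).mean(2)
    for z,nm,roi,thr,inv in ((.047,"hub",hub,60,1),(.045,"hole",hole,75,1),(.068,"pin",pin,120,0),(.008,"mark",mark,50,1)):
        m=(g<thr) if inv else (g>thr)
        for a,c in blobs(im,m.astype(np.uint8),roi): print(n,nm,a,c,onz(n,*c,z).round(4))
    hsv=cv2.cvtColor(im,cv2.COLOR_RGB2HSV)
    print(n,g[pin[1]:pin[3]:2,pin[0]:pin[2]:2].astype(int))
E
```

```text
top hub 244 [173.75 216.93] [0.5485 0.1194 0.047 ]
top hole 28 [139.18 195.39] [0.5971 0.1946 0.045 ]
top pin 41 [379.83 244.41] [ 0.479  -0.3071  0.068 ]
top pin 90 [369.62 247.16] [ 0.474  -0.2858  0.068 ]
top mark 58 [169.28 158.19] [0.6886 0.1393 0.008 ]
top mark 40 [157.7  160.85] [0.6829 0.1656 0.008 ]
top [[ 78  83  82  79  83  83  81  78  96 114 107]
 [ 81  78  79  82  87  87  84  83 101 135 134]
 [ 69  70  81 104 123 125 115  90  89 132 144]
 [ 51  58  97 123 127 127 130 120  89 124 142]
 [ 52  62 114 126 127 130 131 127  97 110 136]
 [ 46  59 110 125 127 131 131 131 101 100 137]
 [ 52  56  89 126 133 130 138 124  95  92 126]
 [ 54  56  64  98 120 124 121 100  81  85 113]
 [ 70  77  78  78  90  87  89  82  80  81 100]
 [ 80  79  80  79  83  81  82  82  82  82  96]
 [ 81  87  84  86  80  81  79  79  81  86  97]]
scene hub 173 [270.13 134.6 ] [0.5516 0.1135 0.047 ]
scene hole 22 [299.27 121.59] [0.5972 0.194  0.045 ]
scene hole 34 [299.85 125.97] [0.6053 0.1801 0.045 ]
scene pin 55 [139.71 232.95] [ 0.4477 -0.2839  0.068 ]
scene pin 101 [154.88 228.63] [ 0.4693 -0.2602  0.068 ]
scene mark 96 [321.31 155.33] [0.6868 0.1458 0.008 ]
scene [[122 118 113 113 123 122 124 121 125 122 122 122 121]
 [124 124 118 105 120 123 124 123 122 122 124 122 126]
 [122 123 119 105 117 120 122 121 122 120 123 123 122]
 [121 119 119 117 105  92 120 124 120  85  74  91 123]
 [126 121 120 118  73  67  80  88  76  70  73  72  71]
 [120 120 121 113  94 100  97  97  88  42  49  54  68]
 [121 120 120  98  98  96 100  95  95  36  41  45  43]
 [119 120 109  99  97  96  98 100  95  41  41  43  39]
 [117 115  61  96  99 102  99 102  72  44  39  43  39]
 [122  97  59  61  86  99  97  60  46  45  45  43  43]
 [114  59  58  58  68  61  58  54  46  40  39  42  57]
 [ 96  55  58  56  60  64  60  51  45  39  55  55  57]
 [ 57  55  57  58  58  56  49  58  46  52  58  59  56]]
```

```bash
cat >> h.py <<'E'
from scipy.spatial.transform import Rotation as Ro
def down(a):
    x=np.array([np.cos(a),np.sin(a),0]); z=np.array([0,0,-1.]); return Ro.from_matrix(np.c_[x,np.cross(z,x),z]).as_rotvec()
E
python3 - <<'E'
from h import *
s=np.load("pics/scene0.npy"); g=s.astype(int).mean(2)
m=((g>80)&(g<112)).astype(np.uint8); m[:235-8]=m[:227]; 
k=np.zeros_like(m); k[233:249,144:158]=m[233:249,144:158]
n,l,st,c=cv2.connectedComponentsWithStats(k); print([(x[4],y.round(2),onz("scene",*y,.068).round(4)) for x,y in zip(st[1:],c[1:])])
print("proj of top pin est in scene",proj("scene",[.474,-.2858,.068]))
for a in (57,237,-123,102,282,-78):
  for p in ([.474,-.286,.2],[.597,.194,.15],[.615,-.016,.04],[.45,0,.04]):
    q=bot.ik(p,down(np.radians(a))); print(a,p,None if q is None else np.round(q,2))
E
```

```text
[(np.int32(108), array([149.23, 238.87]), array([ 0.4737, -0.2855,  0.068 ])), (np.int32(2), array([154.5, 233. ]), array([ 0.4749, -0.2691,  0.068 ]))]
proj of top pin est in scene [149.25038273 239.05661726]
57 [0.474, -0.286, 0.2] [-0.68  0.13  1.57 -0.    1.44 -1.68]
57 [0.597, 0.194, 0.15] [ 0.19  0.31  1.45 -0.    1.38 -0.8 ]
57 [0.615, -0.016, 0.04] [-0.15  0.39  1.59 -0.    1.16 -1.15]
57 [0.45, 0, 0.04] [-0.17  0.07  1.98 -0.    1.08 -1.17]
237 [0.474, -0.286, 0.2] [-0.68  0.13  1.57 -0.    1.44  1.46]
237 [0.597, 0.194, 0.15] [ 0.19  0.31  1.45 -0.    1.38  2.34]
237 [0.615, -0.016, 0.04] [-0.15  0.39  1.59 -0.    1.16  2.  ]
237 [0.45, 0, 0.04] [-0.17  0.07  1.98 -0.    1.08  1.98]
-123 [0.474, -0.286, 0.2] [-0.68  0.13  1.57 -0.    1.44  1.46]
-123 [0.597, 0.194, 0.15] [ 0.19  0.31  1.45 -0.    1.38  2.34]
-123 [0.615, -0.016, 0.04] [-0.15  0.39  1.59 -0.    1.16  2.  ]
-123 [0.45, 0, 0.04] [-0.17  0.07  1.98 -0.    1.08  1.98]
102 [0.474, -0.286, 0.2] [-0.68  0.13  1.57 -0.    1.44 -2.46]
102 [0.597, 0.194, 0.15] [ 0.19  0.31  1.45 -0.    1.38 -1.59]
102 [0.615, -0.016, 0.04] [-0.15  0.39  1.59 -0.    1.16 -1.93]
102 [0.45, 0, 0.04] [-0.17  0.07  1.98 -0.    1.08 -1.95]
282 [0.474, -0.286, 0.2] [-0.68  0.13  1.57 -0.    1.44  0.68]
282 [0.597, 0.194, 0.15] [ 0.19  0.31  1.45 -0.    1.38  1.55]
282 [0.615, -0.016, 0.04] [-0.15  0.39  1.59 -0.    1.16  1.21]
282 [0.45, 0, 0.04] [-0.17  0.07  1.98 -0.    1.08  1.19]
-78 [0.474, -0.286, 0.2] [-0.68  0.13  1.57 -0.    1.44  0.68]
-78 [0.597, 0.194, 0.15] [ 0.19  0.31  1.45 -0.    1.38  1.55]
-78 [0.615, -0.016, 0.04] [-0.15  0.39  1.59 -0.    1.16  1.21]
-78 [0.45, 0, 0.04] [-0.17  0.07  1.98 -0.    1.08  1.19]
```

The pin candidates in the top image are grey in the rest (370,248), larger grey (417,230), purple (367,211) and blue (351,294). The one meant is the grey pin standing in the rest: it is the smaller of the two grey ones, and the crop confirms that. Both views place it within 0.5 mm of each other.

```bash
python3 - <<'E'
from h import *
o=down(np.radians(57))
bot.move_ptp([.4738,-.2856,.19],o)
P=params("wrist"); im=imaging.camera("wrist"); save(im,"w1.png"); np.save("pics/w1.npy",im)
print(proj("wrist",[.4738,-.2856,.068],P)); s=readout.get_state(); print(s["clock"],s["tcp_pos"],s["force"])
K,R,t=P; print(K[:2,2],(-R.T@t))
E
```

```text
[256.50830232 189.18297638]
1.7 [ 0.47346854 -0.28634241  0.19012017] [ 0.13711633  0.58467425 -0.01176618]
[256.47747723 189.02722204] [ 0.41595838 -0.24810547  0.31131313]
```

View pics/w1.png

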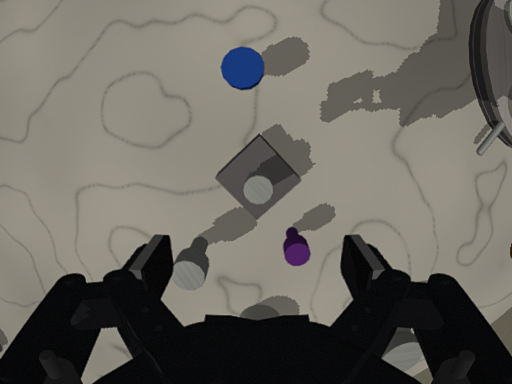

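```bash
python3 - <<'E'
from h import *
im=np.load("pics/w1.npy"); g=im.astype(int).mean(2); k=np.zeros(g.shape,np.uint8); k[172:208,240:276]=(g[172:208,240:276]>95)
n,l,st,c=cv2.connectedComponentsWithStats(k); 
P=params("wrist")
for x,y in zip(st[1:],c[1:]): print(x,y.round(2),onz("wrist",*y,.068,P).round(4))
o=down(np.radians(57))
print(readout.get_state()["tcp_pos"])
E
```

```text
[243 176  30  29 670] [257.71 189.64] [ 0.4746 -0.2851  0.068 ]
[240 203   3   5  11] [240.91 205.27] [ 0.4785 -0.305   0.068 ]
[271 203   5   5  15] [273.67 205.67] [ 0.4943 -0.2814  0.068 ]
[ 0.47346854 -0.28634241  0.19012017]
```

```bash
python3 - <<'E'
from h import *
bot.move_l([.4742,-.2854,.064],feed=.08,until_force=12)
s=readout.get_state(); print(s["clock"],s["tcp_pos"],s["force"])
bot.grab(40)
s=readout.get_state(); print(s["clock"],s["tcp_pos"],s["force"],s["finger_gap"])
bot.move_l([.4742,-.2854,.18],feed=.1)
s=readout.get_state(); print(s["clock"],s["tcp_pos"],s["force"],s["finger_gap"])
im=imaging.camera("wrist"); save(im,"w2.png")
E
```

```text
3.425 [ 0.47436144 -0.28552978  0.06441307] [ 0.0384513   0.4855954  -0.79135327]
4.0083 [ 0.4743069  -0.28540872  0.06418783] [0.1329312  0.63646899 3.91638311] 0.02471705419604011
5.3167 [ 0.47399485 -0.28527306  0.17930558] [ 0.04527396  0.19536804 -1.30194534] 0.024358626790969798
```

View pics/w2.png

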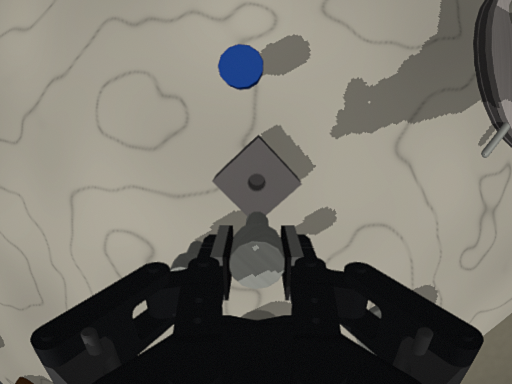

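```bash
python3 - <<'E'
from h import *
o=down(np.radians(57))
bot.move_ptp([.597,.1943,.175],o)
P=params("wrist"); im=imaging.camera("wrist"); save(im,"w3.png"); np.save("pics/w3.npy",im)
s=readout.get_state(); print(s["clock"],s["tcp_pos"],s["force"],s["finger_gap"])
np.savez("pics/P3.npz",*P)
print(proj("wrist",[.597,.1943,.045],P),proj("wrist",[.549,.119,.047],P))
E
```

```text
7.2167 [0.59726477 0.19323945 0.17505064] [ 0.9050435   0.2893586  -1.49926827] 0.025200138025980954
[256.59257551 186.00254847] [157.72015974 187.50129033]
```

View pics/w3.png

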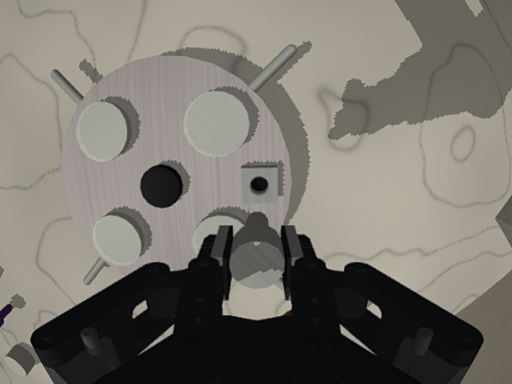

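```bash
python3 - <<'E'
from h import *
z=np.load("pics/P3.npz"); P=(z["arr_0"],z["arr_1"],z["arr_2"])
im=np.load("pics/w3.npy"); g=im.astype(int).mean(2)
for nm,(a,b,c_,d),thr,zz in (("hub",(138,164,184,210),45,.047),("hole",(246,172,274,198),60,.045)):
    k=np.zeros(g.shape,np.uint8); k[b:d,a:c_]=g[b:d,a:c_]<thr
    n,l,st,c=cv2.connectedComponentsWithStats(k)
    for x,y in zip(st[1:],c[1:]):
        if x[4]>8: print(nm,x,y.round(2),onz("wrist",*y,zz,P).round(4))
# collar square centroid
k=np.zeros(g.shape,np.uint8); k[160:208,236:286]=1
print(im[184,236:286:2].mean(1).astype(int), im[160:208:2,260].mean(1).astype(int))
a=cv2.resize(im[140:300,190:330],None,fx=4,fy=4,interpolation=cv2.INTER_CUBIC)[:600]; save(a,"c3.png")
E
```

```text
hub [ 141  165   42   43 1383] [161.24 185.63] [0.5495 0.1229 0.047 ]
hole [251 177  17  15 204] [258.79 184.12] [0.5966 0.1968 0.045 ]
[154 156 154 141 137 140 142  73   7   9   9  14  19  18  17  12 112 138
 139 140 142  99 102  99 129] [155 132 100  59 130 138 139 140 103  13  17  17  19  18   8  14  61  96
 139 136 136 137 147 146]
```

View pics/c3.png

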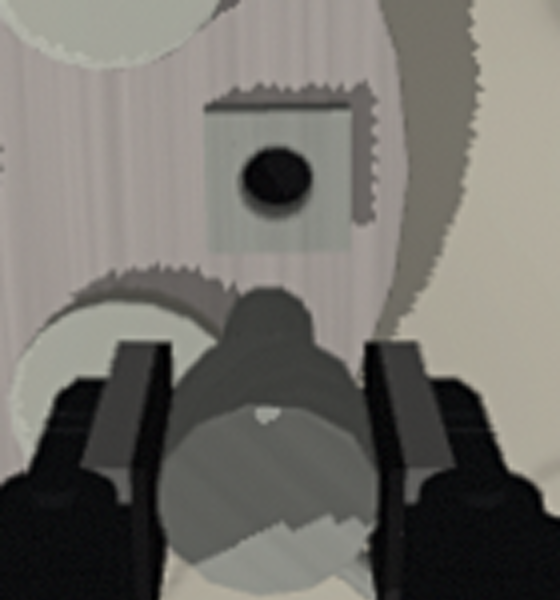

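```bash
python3 - <<'E'
from h import *
z=np.load("pics/P3.npz"); P=(z["arr_0"],z["arr_1"],z["arr_2"])
print("hole",onz("wrist",259.2,185.4,.045,P).round(4))
P=params("wrist"); s=readout.get_state(); tc=s["tcp_pos"]; print(tc,s["clock"])
R=Ro.from_rotvec(s["ee_rot"]).as_matrix(); print(R.round(3).tolist())
print("head top pred",proj("wrist",tc+[0,0,.004],P))
print("head est",onz("wrist",257.25,265.25,tc[2]+.004,P)-tc)
print("foot far-edge pred", proj("wrist",tc+np.array([0,0,-.054])-0.005*R[:,1],P),proj("wrist",tc+np.array([0,0,-.054])+0.005*R[:,1],P))
im=imaging.camera("wrist"); np.save("pics/w4.npy",im); save(im,"w4.png")
g=im.astype(int).mean(2)
for nm,(a,b,c_,d),thr,zz in (("hub",(138,164,184,210),45,.047),("hole",(246,172,274,198),60,.045)):
  for thr in (45,60,80,100):
    k=np.zeros(g.shape,np.uint8); k[b:d,a:c_]=g[b:d,a:c_]<thr
    cs,_=cv2.findContours(k,cv2.RETR_EXTERNAL,cv2.CHAIN_APPROX_NONE); c=max(cs,key=cv2.contourArea)
    e=cv2.fitEllipse(c); print(nm,thr,np.round(e[0],2),np.round(e[1],1),onz("wrist",*e[0],zz,P).round(4))
E
```

```text
hole [0.5978 0.1965 0.045 ]
[0.59726477 0.19323945 0.17505064] 7.2167
[[0.546, 0.838, 0.0], [0.838, -0.546, -0.0], [-0.0, 0.0, -1.0]]
head top pred [255.27066944 265.35800998]
head est [0.00043984 0.00078219 0.004     ]
foot far-edge pred [255.57002709 211.27667501] [255.56729794 225.9655042 ]
hub 45 [161.28 185.6 ] [40.7 41.4] [0.5495 0.1229 0.047 ]
hub 60 [161.29 185.61] [41.2 41.9] [0.5495 0.1229 0.047 ]
hub 80 [161.46 185.55] [41.8 42.7] [0.5495 0.1231 0.047 ]
hub 100 [162.46 184.57] [41.7 47.2] [0.5494 0.1245 0.047 ]
hole 45 [259.   183.87] [13.3 15.9] [0.5966 0.1971 0.045 ]
hole 60 [258.88 184.11] [14.4 16.3] [0.5967 0.1969 0.045 ]
hole 80 [258.81 184.87] [16.2 17. ] [0.5972 0.1964 0.045 ]
hole 100 [258.56 185.12] [17.3 17.6] [0.5973 0.1961 0.045 ]
```

```bash
python3 - <<'E'
from h import *
bot.move_l([.597,.1954,.115],feed=.1)
im=imaging.camera("wrist"); save(im[150:300,180:340].repeat(3,0).repeat(3,1),"w5.png")
r=bot.move_l([.597,.1954,.0755],feed=.03,until_force=5)
s=readout.get_state(); print(r,s["clock"],s["tcp_pos"],s["force"],s["ft_torque"],s["finger_gap"])
im=imaging.camera("wrist"); save(im[150:300,180:340].repeat(3,0).repeat(3,1),"w6.png")
E
```

```text
True 9.2917 [0.59700097 0.19537843 0.07615903] [-0.73349904 -0.42467739  5.72041608] [0.02899926 0.08419753 0.00583961] 0.024698357078492217
```

View pics/w5.png

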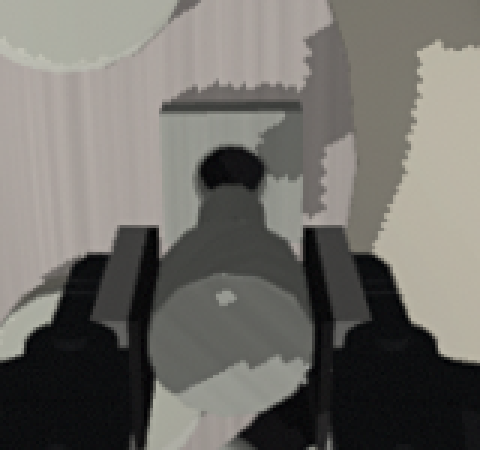

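View pics/w6.png

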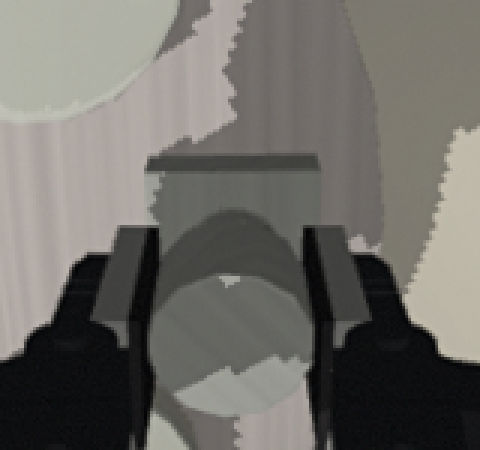

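The pin is in the hole at the expected depth (TCP at 76 mm, contact there). I'll release it and look.

```bash
python3 - <<'E'
from h import *
bot.gripper_open()
bot.move_l([.597,.1954,.175],feed=.12)
s=readout.get_state(); print(s["clock"],s["tcp_pos"],s["force"],s["finger_gap"])
im=imaging.camera("wrist"); save(im,"w7.png");np.save("pics/w7.npy",im)
P=params("wrist"); np.savez("pics/P7.npz",*P)
print(proj("wrist",[.597,.1954,.08],P))
E
```

```text
10.9417 [0.59668565 0.1953322  0.17409775] [ 0.31567719 -0.10653646 -0.80656306] 0.08522365969333631
[256.28441389 200.02494288]
```

View pics/w7.png

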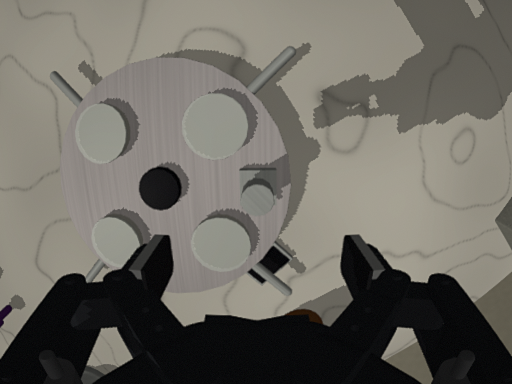

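```bash
python3 - <<'E'
from h import *
c=np.array([.5485,.1205])
for n,u,v,z in (("spoke3tip",252.5,199,.029),("spoke3base",232,203.5,.029),("spoke4tip",160.5,144.5,.029),("spoke1tip",93.5,237.5,.029),("mark",163.5,159,.008)):
    p=onz("top",u,v,z)[:2]-c; print(n,np.hypot(*p).round(4),np.degrees(np.arctan2(p[1],p[0])).round(1))
th0=np.radians(282)+.27; q=c+.152*np.array([np.cos(th0),np.sin(th0)])
bot.move_ptp([*q,.14],down(th0-np.pi)); bot.grab(20)
s=readout.get_state(); print(s["clock"],s["tcp_pos"],s["joints"],s["finger_gap"])
im=imaging.camera("top"); save(im,"t2.png"); np.save("pics/t2.npy",im)
im=imaging.camera("wrist"); save(im,"w8.png")
E
```

```text
spoke3tip 0.1731 -77.4
spoke3base 0.1273 -77.0
spoke4tip 0.17 11.7
spoke1tip 0.1778 102.3
mark 0.1421 13.0
13.0667 [ 0.61861622 -0.01439038  0.13999832] [-1.47677461e-01  3.00524545e-01  1.48707553e+00 -3.33041020e-05
  1.35397299e+00 -2.19787838e+00] 0.00022817339911873285
```

View pics/w8.png

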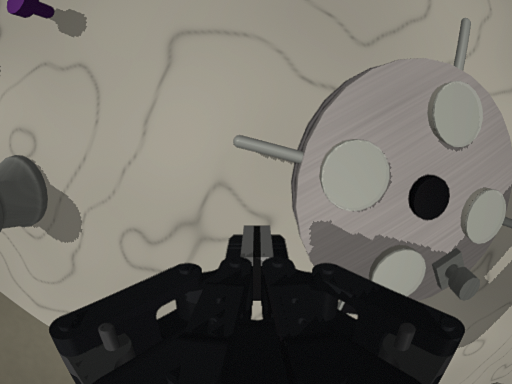

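View pics/t2.png

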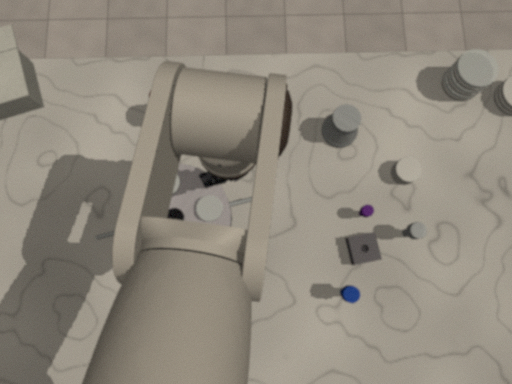

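```bash
cat > push.py <<'E'
from h import *
import sys
c=np.array([.5485,.1205]); r=.155
th0=np.radians(282)+.27
def pt(th,z=.04): return [*(c+r*np.array([np.cos(th),np.sin(th)])),z]
def now():
    s=readout.get_state(); p=s["tcp_pos"][:2]-c; th=np.arctan2(p[1],p[0])%(2*np.pi)
    f=s["force"]; ft=f[0]*-np.sin(th)+f[1]*np.cos(th) # + = resisting clockwise push
    print("t %.2f th %.3f d %.3f r %.3f z %.3f Ft %.1f F %s"%(s["clock"],th,th0-th,np.hypot(*p),s["tcp_pos"][2],ft,f.round(1)),flush=True); return th,ft
def push(th,end,feed,thr,step=.15):
    while th-end>1e-3:
        th=max(th-step,end)
        hit=bot.move_l(pt(th),feed=feed,orientation=down(th-np.pi),until_force=thr)
        a=now()
        if hit: print("HIT"); return True,a
    return False,a
E
python3 - <<'E'
from push import *
print(bot.move_l(pt(th0),feed=.1,orientation=down(th0-np.pi),until_force=10)); now()
push(th0,th0-.6,.03,6)
im=imaging.camera("wrist"); save(im,"w9.png")
E
```

```text
False
t 14.32 th 5.194 d -0.002 r 0.155 z 0.041 Ft -0.3 F [-0.4  0.1 -0.5]
t 15.24 th 5.042 d 0.149 r 0.155 z 0.040 Ft -0.5 F [-0.7  0.5 -0.2]
t 16.17 th 4.891 d 0.301 r 0.155 z 0.040 Ft 0.9 F [0.8 0.9 0.1]
t 17.09 th 4.741 d 0.451 r 0.155 z 0.040 Ft 0.6 F [0.6 0.7 0.7]
t 18.02 th 4.591 d 0.601 r 0.155 z 0.040 Ft 0.8 F [ 0.8  0.1 -0.2]
```

View pics/w9.png

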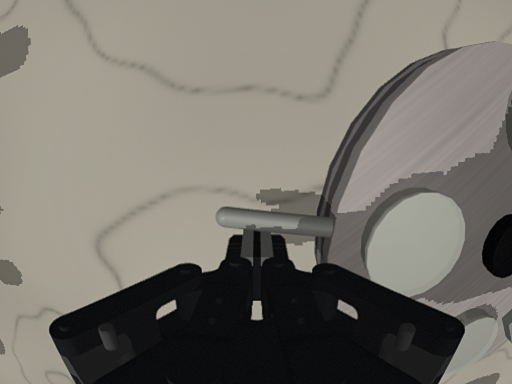

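```bash
python3 - <<'E'
from push import *
r=push(th0-.6,th0-1.2,.022,6,.1)
bot.sleep(.1); now()
im=imaging.camera("wrist"); save(im,"w10.png"); 
im=imaging.camera("scene"); save(im,"s2.png"); np.save("pics/s2.npy",im)
E
```

```text
t 18.93 th 4.491 d 0.701 r 0.155 z 0.040 Ft 0.5 F [0.7 1.1 0.8]
t 19.78 th 4.391 d 0.801 r 0.155 z 0.040 Ft 1.7 F [ 1.7 -0.2 -0.1]
t 20.64 th 4.291 d 0.901 r 0.155 z 0.040 Ft 0.8 F [1.  0.4 1. ]
t 21.14 th 4.231 d 0.961 r 0.155 z 0.040 Ft 3.6 F [ 3.  -2.1 -0.8]
HIT
t 21.24 th 4.232 d 0.960 r 0.155 z 0.040 Ft 4.4 F [ 3.4 -2.8  0.7]
```

View pics/w10.png

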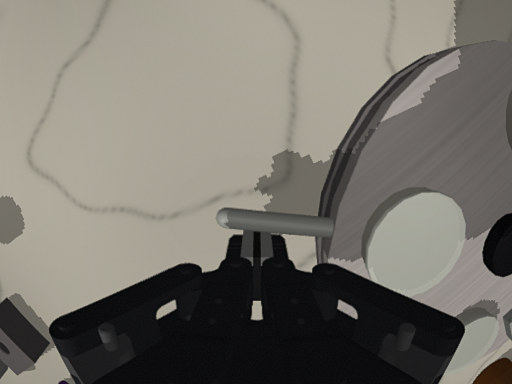

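View pics/s2.png

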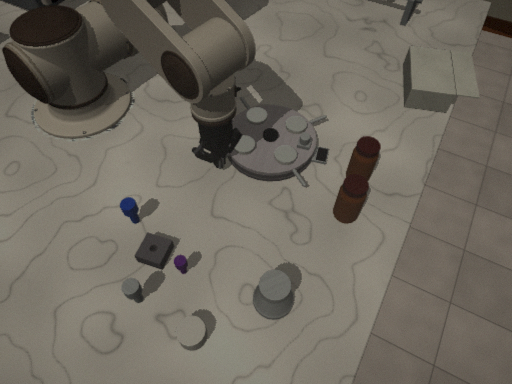

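```bash
python3 - <<'E'
from h import *
im=np.load("pics/s2.npy")
save(cv2.resize(im[105:195,225:345],None,fx=6,fy=6,interpolation=cv2.INTER_CUBIC),"c2.png")
c=np.array([.5485,.1205])
for a in (9,11,13,15):
    p=c+.09*np.array([np.cos(np.radians(a)),np.sin(np.radians(a))])
    print(a,[((proj("scene",[*p,z])-[225,105])*6).round(0) for z in (.067,.080,.045)])
E
```

```text
9 [array([479., 185.]), array([482., 163.]), array([473., 221.])]
11 [array([481., 180.]), array([484., 158.]), array([475., 215.])]
13 [array([482., 174.]), array([486., 153.]), array([476., 210.])]
15 [array([484., 169.]), array([487., 147.]), array([478., 205.])]
```

View pics/c2.png

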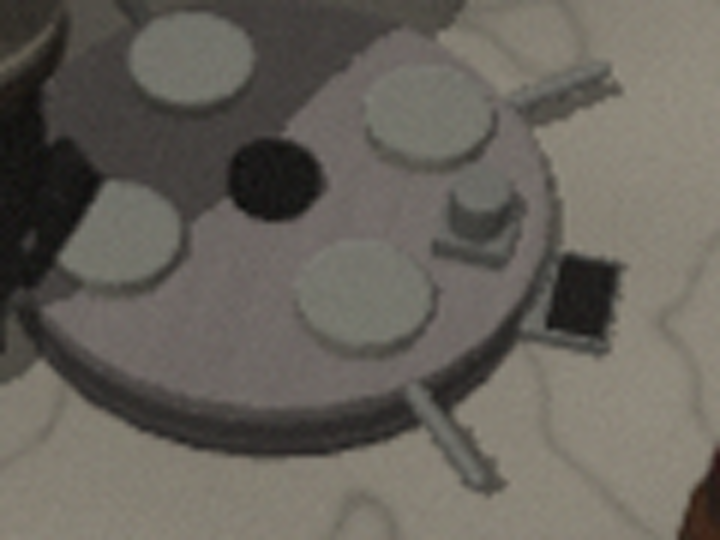

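```bash
python3 - <<'E'
from push import *
for u,v in ((487,482),(605,72)):
    p=onz("scene",u/6+225,v/6+105,.029)[:2]-c; print(np.hypot(*p).round(3),np.degrees(np.arctan2(p[1],p[0])).round(1))
for z in (.067,.080):
    p=onz("scene",483/6+225,188/6+105,z)[:2]-c; print(z,np.hypot(*p).round(4),np.degrees(np.arctan2(p[1],p[0])).round(1))
E
```

```text
0.176 -33.3
0.172 54.4
0.067 0.0921 8.4
0.08 0.0948 1.0
```

The head position fits only the dropped height (z = 67 mm gives 8.4°, the spokes give about 10.5°, and a riding pin would give 1°). Now I'll back off, move clear and check.

```bash
python3 - <<'E'
from push import *
th=4.232
bot.move_l(pt(th+.15),feed=.05,orientation=down(th-np.pi)); now()
bot.move_l(pt(th+.15,.2),feed=.12); now()
bot.move_ptp([.30,-.35,.3],down(th-np.pi)); now()
for n in("top","scene"):
    im=imaging.camera(n); np.save("pics/%s9.npy"%n,im)
t=np.load("pics/top9.npy"); s=np.load("pics/scene9.npy"); save(t,"top9.png")
save(np.hstack([cv2.resize(t[145:285,90:250],(400,350),interpolation=cv2.INTER_CUBIC),cv2.resize(s[90:195,220:340],(400,350),interpolation=cv2.INTER_CUBIC)]),"c9.png")
E
```

```text
t 21.96 th 4.381 d 0.811 r 0.155 z 0.040 Ft 0.5 F [ 0.4 -0.1  0.1]
t 23.44 th 4.381 d 0.811 r 0.155 z 0.199 Ft -0.1 F [-0.1  0.1  0.2]
t 24.90 th 4.227 d 0.965 r 0.531 z 0.300 Ft 0.4 F [ 0.7  0.4 -0.2]
```

View pics/c9.png

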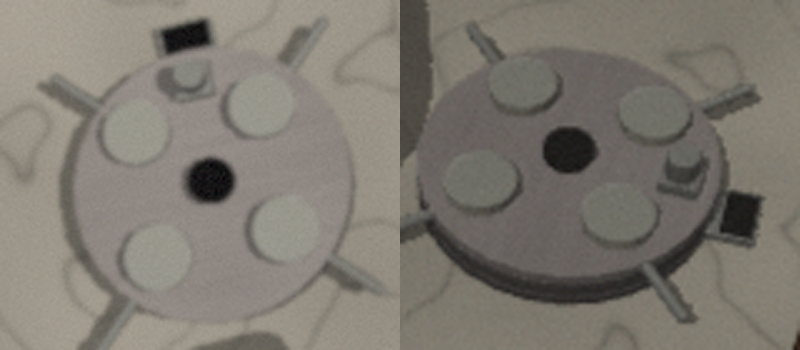

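View pics/top9.png

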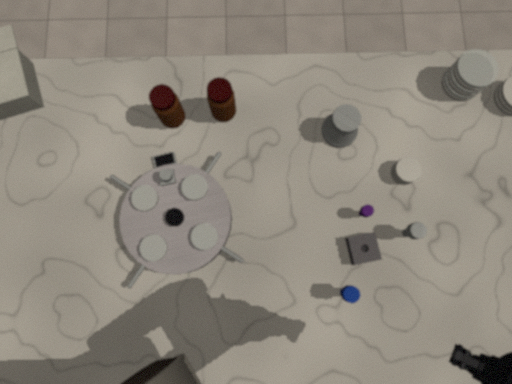

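```bash
python3 - <<'E'
from h import *
t=np.load("pics/top9.npy"); s=np.load("pics/scene9.npy")
def P34(n): K,R,tt=params(n); return K@np.c_[R,tt]
save(np.hstack([cv2.resize(t[160:195,150:185],(400,400),interpolation=cv2.INTER_NEAREST),cv2.resize(s[120:155,288:323],(400,400),interpolation=cv2.INTER_NEAREST)]),"c10.png")
X=cv2.triangulatePoints(P34("top"),P34("scene"),np.array([166,174.6]),np.array([305.8,136.8])); print((X[:3]/X[3]).ravel())
E
```

```text
[0.63865589 0.13491245 0.0630907 ]
```

View pics/c10.png

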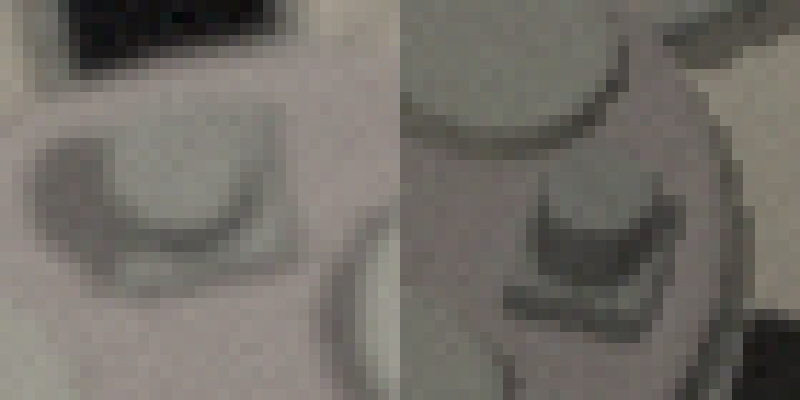

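The head sits flat on the collar with no shank visible. Triangulation puts its top at about 63 mm, where home is 67 mm and riding is 80 mm.

```bash
python3 - <<'E'
from h import *
ticket.hand_in(); print(readout.get_state()["clock"])
E
```

```text
the job is handed in; nothing more can be done
the job is handed in; nothing more can be done
```

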